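# Put the loaded tilt-out bin back over the shelf lip

### The arm

A 6-joint arm with a two-finger parallel gripper is mounted at the origin on the work surface. World frame = base frame: x ahead of the robot, y to its left, z up, the work surface at z = 0. Lengths are in m, angles in rad, forces in N, time in s.
With the tool pointing down it reaches from about 0.35 to 0.975 m from the base axis. Payload 4.9 kg.
Tool frame: the origin (TCP) lies at the very end of the fingers, on their centre line; the grasp point (between the pads) lies 19 mm behind it; x points along the fingers, y is the direction in which the jaws open and shut, and the axes are right-handed (so a half turn about x gives the same grasp; the last joint's range is limited). The gripper opens to 85 mm and grips with 20 to 120 N. Pads are 22 mm wide; open, the fingers measure 114 mm over their backs; the gripper's body (76 mm by 85 mm) begins 54 mm behind the grasp point. The pads swing forward as they close: fully open they stand 13 mm farther back than shut.
Start: joints at [-1.37, 0.053, 1.613, -0, 1.476, -0.119], TCP at [0.196, -0.593, 0.231] pointing down, gripper open.
Joint ranges: [-3.01, 3.01], [-1.01, 2.22], [0.06, 2.58], [-1.02, 4.17], [0.09, 2.62], [-3.14, 3.14]. Speed limits (rad/s): [2.57, 2.57, 3.14, 3.14, 3.14, 3.14].

### API

Orientations are given as a rotation vector (axis times angle).
In Python, from station import ctrl, get_image, calibration, finish_job, search_frame, cut_out, mark_of gives the robot as it stands. The module is installed in compiled form; this text tells all that it offers.
- The arm moves only by the tool arm_command, never from a script. Its argument "plan" is a list that holds one entry, the list of rows, each a list of 7 numbers: the shift along the tool's x, y, z in m, then the turn, a rotation vector about the tool's x, y, z in degrees, then the finger opening in m, from 0 to 0.0854. A call has 1 to 20 rows; each row shifts and turns the pose as measured when the row begins, along the tool's axes as they then stand; what a row does not reach is not made up. A row lasts 1/12 s, in which the tool goes at most 41.7 mm and 7.16 degrees, less where a joint would pass 70% of its speed; a pose out of reach is approached as far as the arm can. A call with a gripper value outside its range is refused whole. The fingers move at their own pace and stop on an object; "squeeze" is the grip in N (left out, the last holds). Time passes only in rows, so rows that do not move let the fingers close. It gives the time, the measured TCP pose, the force and the opening at its end, in the units of the state.
- ctrl.get_obs(): the state, without advancing time (a new reading comes with each control period).
- get_image(name): name is "side" or "top"; returns the picture (400x640x3 uint8, red, green, blue); there is no depth.
- calibration(name): a dict with "fx", "fy", "cx", "cy" (pixels), "cam_to_world" (4x4, takes a point from camera to world coordinates). Camera axes: x right, y down, z forward; pixel columns grow to the right and rows downward; lengths in m; the calibration is good to about 2 mm. A picture is of the moment at which its call begins. calibration takes no time and is no camera call.
- finish_job(): hands the job in, once; it reports no verdict.
Trained networks look in the newest picture that a camera, given by its name, has taken for a name from the list of things; names that differ only in an ending like _2 or _b are one class to them, and where a whole thing is asked for, a point or a joint stands for the part that bears it (a point fixed in the world has none). Each returns a list of dicts, best first, with "conf" (0 to 1); they miss things now and then, are a little off and sometimes report something else, mostly with a low value. They report only what shows in the picture. A call takes as long as a camera call. They do not tell look-alikes from the thing itself.
- search_frame(camera, thing): "at" ([x, y, z] in m, in the coordinates of the camera as it stood for that picture, good to about 4 mm: the middle of the surface that is visible of it).
- cut_out(camera, thing): "mask" (400x640 bool, what is visible of it).
- mark_of(camera, thing): "at" ([x, y, z] in m, in the coordinates of the camera as it stood for that picture, good to about 4 mm: a listed point, or the origin of a listed thing).
The state is a dict: "t": time; "q": joint angles; "dq": joint speeds; "effort": joint torques, N m; "tool_pos": TCP position; "tool_rot": TCP orientation; "contact_force": force on the tool from outside, world axes, zero at the start; "wrist_torque": the same for the moment, N m; "opening": finger opening in m.
Only numpy, scipy, OpenCV 4.12 (cv2) and the standard library are available. Lean on these libraries where they do the work, as an engineer would, in place of code of your own. Each camera call takes 0.05 s, during which the arm holds its last target. There are 200 camera calls.

### The job

The grey bin of baby things belongs in the empty bay of the white shelf, behind the bay's raised front lip. Take it by the upright tab at its far end, lift that end and rest it on the lip with the near end still standing on the worktop, let go, then push the bin from its near side over the lip until it drops level and square behind it, and go on pushing until you feel it press gently on the rubber stops at the back. Do not ram the lip or the stops, do not tip the bin steeply, keep everything in the bin, and leave the other things on the worktop alone.

Things in the scene. Friction and masses are not known exactly. Their poses are not given: they have to be found in the camera images.
- bin: Open grey plastic bin, 150 mm deep (x) x 190 mm wide (y), walls and floor 4 mm, 0.55 to 0.8 kg loaded. Origin: centre of the underside; x points to the far (leading) end that enters the shelf first, z up. Near wall (x = -75) plain, 55 mm high, for pushing; side walls 55 mm high in the near half, 85 mm in the far half; far wall 85 mm high with an upright tab in its middle.
- bin_tab (a point): Grip point of the bin's tab. The tab is 10 mm thick (bin x = 65 to 75), 60 mm wide along y and reaches up to z = 115; this point is in the middle of its thickness and width at z = 101 (16 mm above the far wall's rim). Pinch it along the bin's x.
- bin_lead (a point): Middle of the bin's far (leading) bottom edge, at x = +75, z = 0 of the bin.
- bin_trail (a point): Middle of the bin's near (trailing) bottom edge, at x = -75, z = 0 of the bin. Once half of the bin is past the lip it tips far end down over the lip by its own weight, unless fingers pressed on the near wall hold the near end down by friction: the force then climbs, and easing off frees it. Fingers that rise a little as they push help it up.
- shelf: White melamine shelf fixed on the worktop. Origin: on the worktop, at the front face of the empty bay's lip, mid-width; x points into the bay, z up. Bay 204 mm wide between side walls 88 mm high and 16 thick, starting at x = 0; base board's top at z = 12. An upper board (z = 194 to 210) covers it from x = 110 to 232; before that it is open above. The left bay (centre y = 220) holds a like bin.
- lip: The raised lip across the mouth of the empty bay: rigid strip, x = 0 to 12, 204 mm long, top at z = 18, so 6 mm above the base board; same origin and axes as the shelf. Pressing the bin on it with more than 25 N counts as ramming. Pushing fingers that sag under load press the bin down, which adds to its sliding force.
- stop_rail: Rail at the back of the bay with two rubber stops on screws; same origin and axes as the shelf. The stops' faces, both alike and not measured, lie anywhere from x = 168 to 190; the bin's far wall meets them after its near edge has dropped behind the lip. Together they give 6 N/mm for 4 mm, then are hard. 3 N on them, besides the 2 to 9 N of sliding, held a moment seats the bin; 20 N is ramming.
- teether: Coral silicone ring, 68 mm across, 13 mm thick, in the bin. Origin: centre of its underside.
- rattle: Beech block rattle, 36 mm cube, in the bin. Origin: centre of its underside.
- cap: Mint plastic bottle cap, 38 mm across, 16 mm high, in the bin. Origin: centre of its underside.
- tin: Closed aluminium baby food container with hinged lid, 91 x 61 x 39 mm, in the bin. Origin: centre of its underside.
- bottle: Baby bottle with mint cap, 58 mm across, 150 mm high, standing on the worktop: leave alone. Origin: centre of its underside.
- bowl: Blue bowl, 116 mm across, 45 mm high, standing on the worktop: leave alone. Origin: centre of its underside.
- beaker: Yellow beaker with a handle, 68 mm across, 75 mm high, standing on the worktop: leave alone. Origin: centre of its underside.
- jar: Amber jar with white cap, 62 mm across, 75 mm high, standing on the worktop: leave alone. Origin: centre of its underside.
Not all that is in view belongs to the job. Of the things like the cap, leave any that is brown, pink or purple; of the rest the smaller one is meant.

How it is judged:
On the way, in this order (a step that is already met when the one before it is completed fails the run):
1. the bin's far edge rests on the lip, its near edge still stands on the worktop, and the gripper has let go (x of bin_lead in the frame of shelf above 0.003 m and z of bin_lead in the frame of shelf between 0.016 and 0.04 m and height (world z) of bin_trail below 0.006 m and contact force between bin and lip above 0.2 N and contact force between the fingers and bin below 0.05 N), for 0.2 s.
2. the bin stands level and square behind the lip and bears on the rubber stops with at least 3 N (x of bin_trail in the frame of shelf above 0.011 m and z of each of bin_trail, bin_lead in the frame of shelf below 0.0155 m and angle between the x axis of bin and the x axis of shelf, either way round below 0.07 rad and contact force between bin and stop_rail above 3 N), for 0.2 s.
At the end, for the whole second after the job is handed in: The bin stands on the bay's base board (both bottom edges within 3.5 mm of it), wholly behind the lip, square to the shelf within 0.07 rad, its far edge not more than 4 mm short of the nearest place the stops can have and so home where they stopped it, at rest, with all four things inside it (x of bin_trail in the frame of shelf above 0.011 m and z of each of bin_trail, bin_lead in the frame of shelf below 0.0155 m and angle between the x axis of bin and the x axis of shelf, either way round below 0.07 rad and x of bin_lead in the frame of shelf above 0.164 m and linear speed of bin below 0.01 m/s and z of teether in the frame of bin between -0.005 and 0.055 m and x of teether in the frame of bin between -0.075 and 0.075 m and y of teether in the frame of bin between -0.095 and 0.095 m and z of rattle in the frame of bin between -0.005 and 0.055 m and x of rattle in the frame of bin between -0.075 and 0.075 m and y of rattle in the frame of bin between -0.095 and 0.095 m and z of cap in the frame of bin between -0.005 and 0.055 m and x of cap in the frame of bin between -0.075 and 0.075 m and y of cap in the frame of bin between -0.095 and 0.095 m and z of tin in the frame of bin between -0.005 and 0.055 m and x of tin in the frame of bin between -0.075 and 0.075 m and y of tin in the frame of bin between -0.095 and 0.095 m); the robot touches nothing.
It fails at once if the robot rams the bin against the lip: over 25 N on the lip while it presses on the bin with over 15 N (contact force between bin and lip above 25 N and contact force between any of the fingers, the arm and bin above 15 N).
It fails at once if the bin is rammed against the stops (over 20 N) (contact force between bin and stop_rail above 20 N).
It fails at once if the bin is tipped more than 0.5 rad (angle between bin's own z axis and vertical above 0.5 rad).
It fails at once if the bottle, bowl, beaker or jar is moved more than 20 mm (distance of any of bottle, bowl, beaker, jar from where it was at the start of the episode above 0.02 m).
It also fails if it takes over 72 s, if anything falls off the work surface, if the arm or the gripper's body presses on something with over 40 N, if the wrist force passes 120 N, or if a joint passes its speed limit or range.

## Working session

There is one attempt and no reset: what is moved stays moved. The work goes in short steps, Python scripts to look and compute and a tool call to move; the robot and the scene stay as the last step left them, time stands still between calls to the robot, and variables do not carry over. Pictures are saved under pics/ and viewed, about 8 in all and at most 12, crops included, and the job is handed in when it is done.

Besides the shell and the picture viewer there is one more tool, called by a JSON object that holds its "name" and its "arguments", one argument or row to a line. arm_command: Moves the arm, as the interface text tells. Its arguments: {"type":"object","properties":{"plan":{"type":"array","items":{"type":"array","items":{"type":"array","items":{"type":"number"}}}},"squeeze":{"type":"number"}},"required":["plan"]}

```bash
mkdir -p pics
cat > h.py <<'E'
import numpy as np, cv2
from station import *
from scipy.spatial.transform import Rotation as R
def W(cam,p):
    T=np.array(calibration(cam)["cam_to_world"]); return T[:3,:3]@np.array(p)+T[:3,3]
def save(cam,name,crop=None,s=1):
    im=get_image(cam)
    c=im if crop is None else im[crop[1]:crop[3],crop[0]:crop[2]]
    c=cv2.resize(c,None,fx=s,fy=s,interpolation=cv2.INTER_CUBIC)
    cv2.imwrite(f"pics/{name}.png",c[:,:,::-1]); return im
def px(cam,p):
    k=calibration(cam);T=np.linalg.inv(np.array(k["cam_to_world"]));c=T[:3,:3]@np.array(p)+T[:3,3]
    return np.round([k["fx"]*c[0]/c[2]+k["cx"],k["fy"]*c[1]/c[2]+k["cy"]],0)
def marks(cam,names,n=2):
    for t in names:
        for d in mark_of(cam,t)[:n]:
            w=W(cam,d["at"]); print(cam,t,round(d["conf"],2),np.round(w*1000,0),px(cam,w))
def state():
    o=ctrl.get_obs(); print("t",round(o["t"],2),"tcp",np.round(o["tool_pos"],4),"F",np.round(o["contact_force"],1),"op",round(o["opening"],4)); print(np.round(R.from_rotvec(o["tool_rot"]).as_matrix(),3).tolist())
E
python3 - <<'E'
from h import *
save("side","s0");save("top","t0")
for c in("top","side"): marks(c,["bin","bin_tab","bin_lead","bin_trail","shelf","lip","cap","bottle","bowl","beaker","jar"],3)
state()
for c in("top","side"): print(np.round(calibration(c)["cam_to_world"],3).tolist(),calibration(c)["fx"])
E
```

```text
top bin 0.83 [467.  19.   1.] [310. 210.]
top bin_tab 0.73 [538.  27. 100.] [307. 181.]
top bin_lead 0.86 [542.  29.  -3.] [307. 183.]
top bin_trail 0.7 [391.   8.  -2.] [315. 237.]
top shelf 0.64 [620.   5.  -2.] [315. 156.]
top shelf 0.36 [318. 394.  -4.] [176. 265.]
top lip 0.62 [621.   0.  -2.] [317. 155.]
top lip 0.44 [318. 391.  -3.] [177. 265.]
top cap 0.68 [375. 173.  -4.] [255. 243.]
top cap 0.59 [428.  18.   1.] [311. 224.]
top cap 0.57 [459. 192.  -0.] [248. 213.]
top bottle 0.8 [ 444. -463.    1.] [481. 216.]
top bottle 0.26 [427.  18.   4.] [311. 224.]
top bowl 0.76 [479. 454.  -1.] [154. 207.]
top beaker 0.92 [321. 392.  -4.] [176. 264.]
top jar 0.56 [ 547. -456.   -3.] [477. 180.]
top jar 0.25 [425.  20.   4.] [310. 225.]
side bin 0.9 [461.  19.   2.] [307. 213.]
side bin_tab 0.82 [536.  26. 104.] [326. 183.]
side bin_lead 0.81 [538.  30.  -1.] [326. 205.]
side bin_lead 0.31 [615.   8.   3.] [348. 201.]
side bin_trail 0.61 [387.  14.  -4.] [288. 222.]
side shelf 0.6 [615.   6.   1.] [349. 202.]
side lip 0.56 [618.   5.   3.] [350. 201.]
side lip 0.21 [316. 394.   1.] [231. 162.]
side cap 0.62 [ 546. -162.    4.] [355. 241.]
side cap 0.61 [422.  21.   4.] [296. 216.]
side cap 0.61 [458. 192.   2.] [286. 183.]
side bottle 0.95 [ 443. -465.    2.] [376. 329.]
side bowl 0.67 [472. 458.  -1.] [263. 142.]
side bowl 0.27 [ 540. -458.    2.] [404. 313.]
side bowl 0.18 [616.   9.   4.] [348. 201.]
side beaker 0.4 [315. 393.   3.] [230. 162.]
side jar 0.67 [ 543. -454.    4.] [404. 312.]
t 1.2 tcp [ 0.1965 -0.5933  0.2313] F [-0.4 -0.2  0.9] op 0.0855
[[-0.0, 0.314, -0.949], [-0.0, -0.949, -0.314], [-1.0, 0.0, 0.0]]
[[-0.01, -0.998, 0.058, 0.429], [-1.0, 0.009, -0.023, 0.009], [0.022, -0.059, -0.998, 1.127], [0.0, 0.0, 0.0, 1.0]] 401.8572908535758
[[0.899, -0.31, 0.309, -0.015], [-0.437, -0.624, 0.647, -1.047], [-0.008, -0.717, -0.697, 1.213], [0.0, 0.0, 0.0, 1.0]] 493.4504824273448
```

View pics/s0.png

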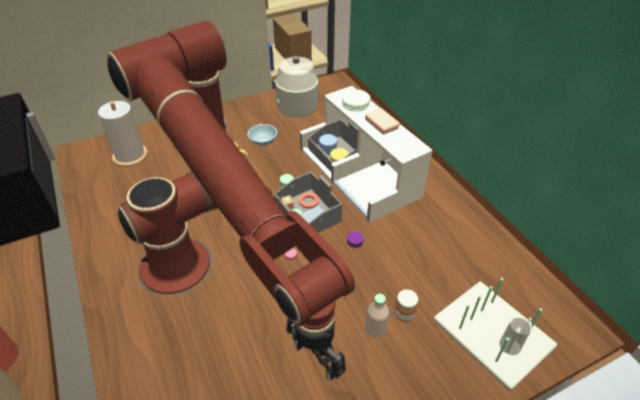

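View pics/t0.png

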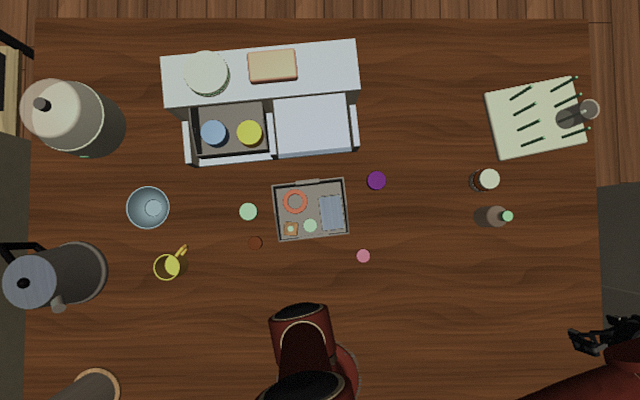

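The pictures show the bin at top (310,210) and side (308,203), with the empty bay beyond it at top (315,125). Cap candidates:
- mint at top (311,224), inside the bin
- mint at (248,212), on the worktop and larger
- purple at (376,180), pink at (363,256) and brown at (254,242)

The meant one is the smaller mint cap in the bin. Next I fit the poses and confirm them on an enlarged crop.

```bash
cat > fit.py <<'E'
from h import *
from scipy.optimize import minimize
def proj(cam,P):
    k=calibration(cam);T=np.linalg.inv(np.array(k["cam_to_world"]));c=np.asarray(P)@T[:3,:3].T+T[:3,3]
    return np.c_[k["fx"]*c[:,0]/c[:,2]+k["cx"],k["fy"]*c[:,1]/c[:,2]+k["cy"]]
def box(x0,x1,y0,y1,z0,z1): return np.array([[x,y,z] for x in(x0,x1) for y in(y0,y1) for z in(z0,z1)])/1000
BIN=[box(-75,75,-95,95,0,4),box(-75,-71,-95,95,0,55),box(-75,0,91,95,0,55),box(-75,0,-95,-91,0,55),box(0,75,91,95,0,85),box(0,75,-95,-91,0,85),box(71,75,-95,95,0,85),box(65,75,-30,30,85,115)]
LIP=[box(0,12,-102,102,0,18)]
def place(B,p,pitch=0):
    M=R.from_euler("ZY",[p[2],-pitch]).as_matrix(); return [b@M.T+[p[0],p[1],p[3] if len(p)>3 else 0] for b in B]
def sil(cam,B,S=4):
    m=np.zeros((400*S,640*S),np.uint8)
    for b in B:
        h=cv2.convexHull(np.round((proj(cam,b)+.5)*S).astype(np.int32)); cv2.fillConvexPoly(m,h,1)
    return cv2.resize(m.astype(np.float32),(640,400),interpolation=cv2.INTER_AREA)
def fit(B,masks,p0):
    def f(p): return -sum(np.minimum(s,m).sum()/np.maximum(s,m).sum() for c,m in masks for s in[sil(c,place(B,p))])
    r=minimize(f,p0,method="Nelder-Mead",options=dict(initial_simplex=np.array(p0)+np.array([[0,0,0],[.01,0,0],[0,.01,0],[0,0,.06]]),maxiter=150)); return r.x,-r.fun
def mask(cam,t,near):
    L=cut_out(cam,t); d=[(abs(np.argwhere(l["mask"]).mean(0)[::-1]-near).sum(),i) for i,l in enumerate(L)]
    return L[min(d)[1]]["mask"].astype(np.float32)
def draw(im,cam,B,x0,y0,x1,y1,s,edges):
    c=cv2.resize(im[y0:y1,x0:x1],None,fx=s,fy=s,interpolation=cv2.INTER_CUBIC)[:,:,::-1].copy()
    E=[(a,b) for a in range(8) for b in range(a) if bin(a^b).count("1")==1]
    for b,col in B:
        q=((proj(cam,b)+.5-[x0,y0])*s).astype(int)
        for i,j in E: cv2.line(c,tuple(map(int,q[i])),tuple(map(int,q[j])),col,1)
    return c
E
python3 - <<'E'
from fit import *
im=get_image("top"); ms=get_image("side")
mt=mask("top","bin",[310,208]); m2=mask("side","bin",[308,203])
p0=[.466,.019,.09]
a=fit(BIN,[("top",mt)],p0);print("bin top",np.round(a[0],4),a[1])
b=fit(BIN,[("side",m2)],p0);print("bin side",np.round(b[0],4),b[1])
for c,n in(("top",[317,153]),("side",[350,200])):
    for l in cut_out(c,"lip"): ij=np.argwhere(l["mask"]);print(c,"lip",round(l["conf"],2),ij.min(0)[::-1],ij.max(0)[::-1],len(ij))
    for l in cut_out(c,"shelf"): ij=np.argwhere(l["mask"]);print(c,"shelf",round(l["conf"],2),ij.min(0)[::-1],ij.max(0)[::-1],len(ij))
S=[.619,.004,.08]
SH=LIP+[box(0,232,102,118,0,88),box(0,232,-118,-102,0,88),box(110,232,-118,118,194,210)]
B=[(x,(0,255,0)) for x in place(BIN,a[0])]+[(x,(0,0,255)) for x in place(SH,S)]
c1=draw(im,"top",B,240,50,400,250,3,None); c2=draw(ms,"side",B,270,130,430,265,3,None)
c2=cv2.copyMakeBorder(c2,0,c1.shape[0]-c2.shape[0],0,0,cv2.BORDER_CONSTANT) if c2.shape[0]<c1.shape[0] else c2
cv2.imwrite("pics/c1.png",np.hstack([c1,c2])[:600,:])
cv2.imwrite("pics/c1.png",cv2.resize(cv2.imread("pics/c1.png"),None,fx=.83,fy=.83,interpolation=cv2.INTER_AREA))
E
```

```text
bin top [0.4673 0.0177 0.1064] 0.6666131615638733
bin side [0.4689 0.0301 0.0661] 0.5888144969940186
top lip 0.86 [279 147] [351 158] 384
top shelf 0.65 [272 178] [349 240] 2730
top shelf 0.61 [160  38] [360 166] 21050
side lip 0.6 [335 180] [366 215] 232
side shelf 0.6 [300  85] [431 221] 10817
```

View pics/c1.png

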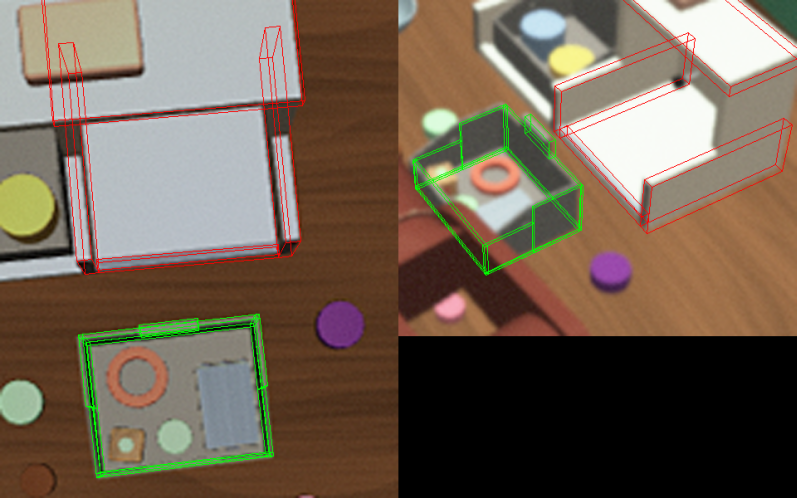

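Run:
```python
from fit import *
get_image("top"); get_image("side")
def fill(m):
    m=(m>0).astype(np.uint8); cs,_=cv2.findContours(cv2.morphologyEx(m,cv2.MORPH_CLOSE,np.ones((3,3))),cv2.RETR_EXTERNAL,cv2.CHAIN_APPROX_NONE); o=np.zeros_like(m); cv2.drawContours(o,cs,-1,1,-1); return o.astype(np.float32)
mt=fill(mask("top","bin",[310,208])); m2=fill(mask("side","bin",[308,203]))
p0=[.467,.018,.1]
for n,M in(("top",[("top",mt)]),("side",[("side",m2)]),("both",[("top",mt),("side",m2)])):
    print("bin",n,*np.round(fit(BIN,M,p0)[0],4))
lt=mask("top","lip",[317,153]); ls=mask("side","lip",[350,200])
for n,M in(("top",[("top",lt)]),("side",[("side",ls)]),("both",[("top",lt),("side",ls)])):
    r=fit(LIP,M,[.619,.004,.08]);print("lip",n,*np.round(r[0],4),round(r[1],2))
for c in ("top","side"):
    for m in marks(c,["shelf","lip","stop_rail","bin_lead","bin_trail"],1) or []: pass
```

```text
bin top 0.4671 0.0182 0.0997
bin side 0.5258 0.1209 -0.4981
bin both 0.4669 0.0176 0.1057
lip top 0.6226 0.0046 0.0899 0.84
lip side 0.6194 0.0221 0.092 0.77
lip both 0.6213 0.0097 0.0909 1.53
top shelf 0.88 [620.   7.  -1.] [314. 156.]
top lip 0.81 [621.   3.  -1.] [316. 155.]
top bin_lead 0.73 [539.  24.  -2.] [308. 184.]
top bin_trail 0.66 [392.  12.   2.] [313. 236.]
side shelf 0.58 [614.   7.  -0.] [348. 202.]
side lip 0.79 [616.   7.   1.] [349. 201.]
side stop_rail 0.23 [ 540. -455.    4.] [404. 312.]
side bin_lead 0.98 [537.  31.  -1.] [325. 205.]
side bin_trail 0.63 [387.  15.  -1.] [288. 222.]
```

{"name": "arm_command", "arguments": {
  "plan": [
    [[0,-0.024,-0.0259,0,0,0,0.045],[0,-0.024,-0.0259,0,0,0,0.045],[0,-0.024,-0.0259,0,0,0,0.045],[0,-0.024,-0.0259,0,0,0,0.045],[0,-0.024,-0.0259,0,0,0,0.045],[0,-0.024,-0.0259,0,0,0,0.045],[0,-0.024,-0.0259,0,0,0,0.045],[0,-0.024,-0.0259,0,0,0,0.045],[0,-0.024,-0.0259,0,0,0,0.045],[0,-0.024,-0.0259,0,0,0,0.045],[0,-0.024,-0.0259,0,0,0,0.045],[0,-0.024,-0.0259,0,0,0,0.045],[0,-0.024,-0.0259,0,0,0,0.045],[0,-0.024,-0.0259,0,0,0,0.045],[0,-0.024,-0.0259,0,0,0,0.045],[0,-0.024,-0.0259,0,0,0,0.045],[0,-0.024,-0.0259,0,0,0,0.045],[0,-0.024,-0.0259,0,0,0,0.045],[0,-0.024,-0.0259,0,0,0,0.045],[0,-0.024,-0.0259,0,0,0,0.045]]
  ]
}}

```text
t: 4.07
tool_pos: [0.5511, 0.0473, 0.2331]
tool_rot: [2.062, 0.308, -2.043]
contact_force: [0.5, -1.3, 0.7]
opening: 0.0453
```

{"name": "arm_command", "arguments": {
  "plan": [
    [[0,0,0,-7,0,0,0.045],[0,0,0,-7,0,0,0.045],[0,0,0,-7,0,0,0.045],[0,0,0,-7,0,0,0.045],[0,0,0,-7,0,0,0.045],[0,0,0,-7,0,0,0.045],[0,0,0,-7,0,0,0.045],[0,0,0,-7,0,0,0.045],[0,0,0,-7,0,0,0.045],[0,0,0,-7,0,0,0.045],[0,0,0,-7,0,0,0.045],[0,0,0,0,0,0,0.045]]
  ]
}}

```text
t: 5.07
tool_pos: [0.5537, 0.0567, 0.2331]
tool_rot: [1.124, 1.25, -1.118]
contact_force: [-0.6, -1.3, -0.2]
opening: 0.0449
```

Run:
```python
from h import *
state()
get_image("side");get_image("top")
for c in("top","side"): marks(c,["bin_tab","bin_lead"],1)
```

```text
t 5.07 tcp [0.5537 0.0567 0.2331] F [-0.6 -1.3 -0.2] op 0.0449
[[0.011, 0.993, 0.116], [-0.005, 0.116, -0.993], [-1.0, 0.011, 0.006]]
top bin_tab 0.73 [537.  26.  98.] [307. 181.]
top bin_lead 0.73 [541.  27.   0.] [307. 184.]
side bin_tab 0.71 [536.  29. 103.] [326. 183.]
side bin_lead 0.9 [538.  34.  -3.] [325. 205.]
```

{"name": "arm_command", "arguments": {
  "plan": [
    [[0.01,-0.0069,0.0095,0.3,0,0,0.045],[0.01,-0.0069,0.0095,0.3,0,0,0.045],[0.01,-0.0069,0.0095,0.2,0,0,0.045],[0.01,0,0,0,-0.3,0.3,0.045],[0.01,0,0,0,0,0.3,0.045],[0.01,0,0,0,0,0,0.045],[0.01,0,0,0,0,0,0.045],[0,0,0,0,0,0,0.045]]
  ]
}}

```text
t: 6.03
tool_pos: [0.5368, 0.0246, 0.1579]
tool_rot: [1.145, 1.227, -1.127]
contact_force: [-0.5, 0.4, 0.3]
opening: 0.0452
```

Run:
```python
from h import *
state()
save("side","s1",(260,110,420,250),4)
```

```text
t 6.03 tcp [0.5368 0.0246 0.1579] F [-0.5  0.4  0.3] op 0.0452
[[0.025, 0.995, 0.093], [-0.009, 0.093, -0.996], [-1.0, 0.024, 0.011]]
```

View pics/s1.png

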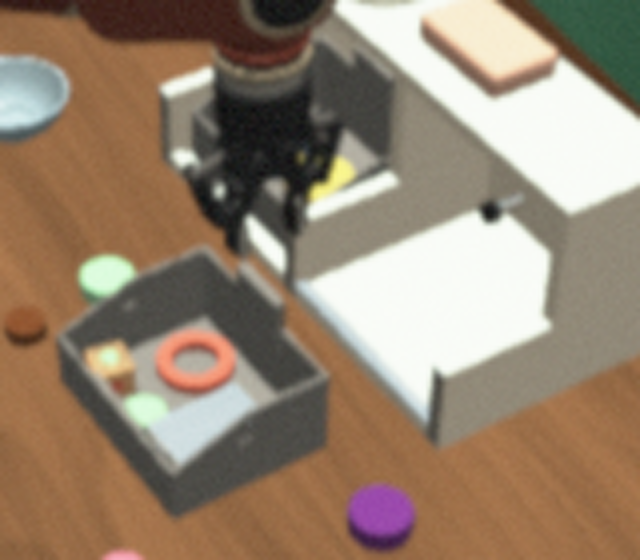

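The gripper stands over the tab (crop ~(260,290)) with the fingers straddling it. The smaller mint cap is in the bin at crop (145,408). Now I go down and pinch.

{"name": "arm_command", "arguments": {
  "plan": [
    [[0.0105,0,0,-0.5,0.6,-1.4,0.045],[0.0105,0,-0.001,0,0,0,0.045],[0.0105,0,0,0,0,0,0.045],[0.0105,0,0,0,0,0,0.045],[0.0105,0,0,0,0,0,0.045],[0.0105,0,0,0,0,0,0.045],[0.0105,0,0,0,0,0,0.045],[0,0,0,0,0,0,0.045]]
  ]
}}

```text
t: 6.75
tool_pos: [0.5394, 0.0269, 0.0811]
tool_rot: [1.134, 1.252, -1.129]
contact_force: [0.1, 0.3, -0.0]
opening: 0.0448
```

{"name": "arm_command", "arguments": {
  "plan": [
    [[0,0,0,0,0,0,0.02],[0,0,0,0,0,0,0.012],[0,0,0,0,0,0,0.0],[0,0,0,0,0,0,0.0],[0,0,0,0,0,0,0.0],[0,0,0,0,0,0,0.0],[0,0,0,0,0,0,0.0]]
  ],
  "squeeze": 40
}}

```text
t: 7.33
tool_pos: [0.5381, 0.0268, 0.0802]
tool_rot: [1.132, 1.254, -1.132]
contact_force: [-0.6, 0.2, -2.5]
opening: 0.0093
```

Run:
```python
from h import *
state()
get_image("side")
marks("side",["bin_tab","bin_lead","bin_trail"],1)
```

```text
t 7.33 tcp [0.5381 0.0268 0.0802] F [-0.6  0.2 -2.5] op 0.0093
[[0.002, 0.995, 0.104], [-0.001, 0.104, -0.995], [-1.0, 0.002, 0.001]]
side bin_tab 0.85 [541.  26. 106.] [327. 182.]
side bin_lead 0.69 [546.  31.  -3.] [328. 204.]
side bin_trail 0.87 [393.  17.   0.] [289. 220.]
```

{"name": "arm_command", "arguments": {
  "plan": [
    [[-0.0026,-0.0014,0,0,0,1,0],[-0.0026,-0.0014,0,0,0,1,0],[-0.0026,-0.0014,0,0,0,1,0],[-0.0026,-0.0014,0,0,0,1,0],[-0.0026,-0.0014,0,0,0,1,0],[-0.0026,-0.0014,0,0,0,1,0],[-0.0026,-0.0014,0,0,0,1,0],[-0.0026,-0.0014,0,0,0,1,0],[-0.0026,-0.0014,0,0,0,1,0],[-0.0026,-0.0014,0,0,0,1,0],[-0.0026,-0.0014,0,0,0,1,0],[0,0,0,0,0,0,0]]
  ]
}}

```text
t: 8.53
tool_pos: [0.5172, 0.0248, 0.1094]
tool_rot: [1.234, 1.104, -0.972]
contact_force: [-0.6, -0.5, -4.0]
opening: 0.0095
```

```bash
cat >> h.py <<'E'
def held(S=(.620,.006,.088)):
    # bin points from the held tab (tcp 21 mm under grip point at z=.080), in shelf frame
    o=ctrl.get_obs(); M=R.from_rotvec(o["tool_rot"]).as_matrix(); B=np.c_[M[:,1],-M[:,2],-M[:,0]]
    Q=R.from_euler("z",-S[2]).as_matrix()
    for n,p in(("lead",[.005,0,-.080]),("trail",[-.145,0,-.080])):
        print(n,np.round(Q@(np.array(o["tool_pos"])+B@p-[S[0],S[1],0]),4))
    print("yaw rel",round(np.arctan2(B[1,0],B[0,0])-S[2],3),"pitch",round(np.arcsin(B[2,0]),3),"roll",round(np.arcsin(B[2,1]),3))
E
python3 - <<'E'
from h import *
state();held()
get_image("side")
marks("side",["bin_tab","bin_lead","bin_trail"],1)
E
```

```text
t 8.53 tcp [0.5172 0.0248 0.1094] F [-0.6 -0.5 -4. ] op 0.0095
[[0.212, 0.972, 0.104], [0.02, 0.102, -0.995], [-0.977, 0.213, 0.002]]
lead [-0.0789  0.0279  0.0323]
trail [-0.2254  0.0256  0.0004]
yaw rel 0.016 pitch 0.214 roll -0.002
side bin_tab 0.87 [515.  22. 134.] [321. 179.]
side bin_lead 0.95 [541.  31.  30.] [326. 198.]
side bin_trail 0.6 [392.  16.   1.] [289. 221.]
```

{"name": "arm_command", "arguments": {
  "plan": [
    [[0.0012,0.0054,0.0024,0.07,-0.015,0,0],[0.0012,0.0054,0.0024,0.07,-0.015,0,0],[0.0012,0.0054,0.0024,0.07,-0.015,0,0],[0.0012,0.0054,0.0024,0.07,-0.015,0,0],[0.0012,0.0054,0.0024,0.07,-0.015,0,0],[0.0012,0.0054,0.0024,0.07,-0.015,0,0],[0.0012,0.0054,0.0024,0.07,-0.015,0,0],[0.0012,0.0054,0.0024,0.07,-0.015,0,0],[0.0012,0.0054,0.0024,0.07,-0.015,0,0],[0.0012,0.0054,0.0024,0.07,-0.015,0,0],[0.0012,0.0054,0.0024,0.07,-0.015,0,0],[0.0012,0.0054,0.0024,0.07,-0.015,0,0],[0,0,0,0,0,0,0]]
  ]
}}

```text
t: 9.82
tool_pos: [0.5936, -0.0001, 0.1073]
tool_rot: [1.241, 1.104, -0.992]
contact_force: [-1.5, 0.2, -1.1]
opening: 0.0099
```

Run:
```python
from fit import *
state();held()
im=get_image("top"); ms=get_image("side")
o=ctrl.get_obs(); M=R.from_rotvec(o["tool_rot"]).as_matrix(); Bm=np.c_[M[:,1],-M[:,2],-M[:,0]]
T=np.array(o["tool_pos"])
bb=[(T+(b-[.070,0,.080])@Bm.T,(0,255,0)) for b in BIN]
S=[.620,.006,.088]
SH=LIP+[box(0,232,102,118,0,88),box(0,232,-118,-102,0,88),box(110,232,-118,118,194,210)]
B=bb+[(x,(0,0,255)) for x in place(SH,S)]
c1=draw(im,"top",B,255,90,385,240,3.1,None); c2=draw(ms,"side",B,275,130,405,255,3.1,None)
h=max(c1.shape[0],c2.shape[0]); c1,c2=[cv2.copyMakeBorder(c,0,h-c.shape[0],0,0,cv2.BORDER_CONSTANT) for c in(c1,c2)]
cv2.imwrite("pics/c2.png",np.hstack([c1,c2])[:600,:800])
for c in("top","side"): marks(c,["bin_tab","bin_lead","bin_trail","lip"],1)
```

```text
t 9.82 tcp [ 5.936e-01 -1.000e-04  1.073e-01] F [-1.5  0.2 -1.1] op 0.0099
[[0.202, 0.976, 0.087], [0.017, 0.085, -0.996], [-0.979, 0.203, 0.0]]
lead [-0.0057 -0.0038  0.03  ]
trail [-0.1526 -0.0036 -0.0004]
yaw rel -0.001 pitch 0.204 roll -0.0
top bin_tab 0.53 [494.  52.   5.] [299. 200.]
top bin_lead 0.5 [ 546. -455.   -5.] [476. 181.]
side bin_tab 0.95 [594.  -0. 133.] [345. 177.]
side bin_lead 0.75 [614.   7.  30.] [349. 196.]
side bin_trail 0.63 [466.  -9.   1.] [312. 218.]
```

View pics/c2.png

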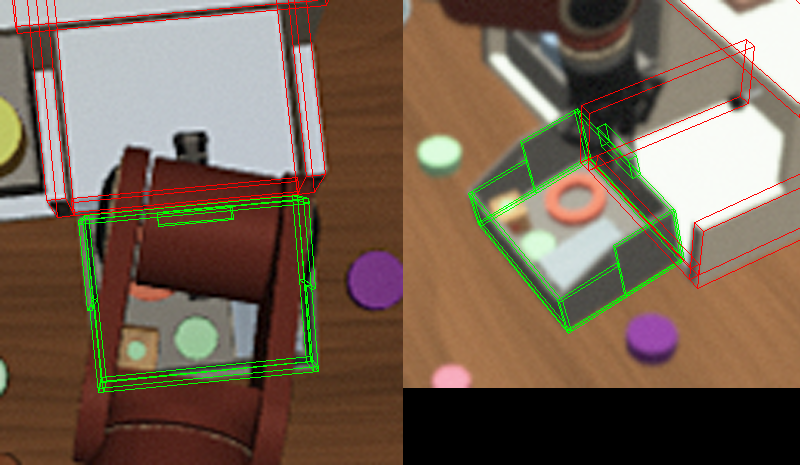

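The overlay fits both pictures. In the side crop the bin runs (470,195) to (680,260), with its far edge just before the lip. It sits about 4 mm to the right of the bay's middle, so I correct that while moving on.

{"name": "arm_command", "arguments": {
  "plan": [
    [[0.0006,0.0037,-0.0007,0,0,0,0],[0.0006,0.0037,-0.0007,0,0,0,0],[0.0006,0.0037,-0.0007,0,0,0,0],[0.0006,0.0037,-0.0007,0,0,0,0],[0.0006,0.0037,-0.0007,0,0,0,0],[0.0006,0.0037,-0.0007,0,0,0,0],[0,0,0,0,0,0,0]]
  ]
}}

```text
t: 10.9
tool_pos: [0.6101, 0.0073, 0.104]
tool_rot: [1.231, 1.12, -1.004]
contact_force: [-2.5, -1.2, 2.0]
opening: 0.0095
```

Run:
```python
from h import *
state();held()
get_image("side")
marks("side",["bin_tab","bin_lead","bin_trail"],1)
```

```text
t 10.9 tcp [0.6101 0.0073 0.104 ] F [-2.5 -1.2  2. ] op 0.0095
[[0.183, 0.979, 0.09], [0.017, 0.089, -0.996], [-0.983, 0.184, -0.0]]
lead [0.0098 0.0022 0.0263]
trail [-0.1376  0.0019 -0.0012]
yaw rel 0.002 pitch 0.185 roll 0.0
side bin_tab 0.91 [607.   5. 124.] [348. 176.]
side bin_lead 0.81 [629.  13.  25.] [352. 194.]
side bin_trail 0.79 [478.  -2.  -0.] [314. 216.]
```

{"name": "arm_command", "arguments": {
  "plan": [
    [[0.0002,0.003,0.0003,0,0,0,0],[0.0002,0.003,0.0003,0,0,0,0],[0.0002,0.003,0.0003,0,0,0,0],[0.0022,0.0014,0,0,0,-1,0],[0.0022,0.0014,0,0,0,-1,0],[0.0,0,0,0,0,0,0]]
  ]
}}

```text
t: 11.6
tool_pos: [0.6235, 0.0078, 0.1001]
tool_rot: [1.218, 1.145, -1.032]
contact_force: [-0.8, -0.8, -0.1]
opening: 0.0094
```

Run:
```python
from h import *
state();held()
get_image("side")
marks("side",["bin_tab","bin_lead","bin_trail"],1)
```

```text
t 11.6 tcp [0.6235 0.0078 0.1001] F [-0.8 -0.8 -0.1] op 0.0094
[[0.148, 0.985, 0.088], [0.015, 0.087, -0.996], [-0.989, 0.149, -0.002]]
lead [0.0205 0.0016 0.0218]
trail [-0.1278  0.0017 -0.0006]
yaw rel -0.0 pitch 0.15 roll 0.002
side bin_tab 0.68 [623.   6. 123.] [352. 175.]
side bin_lead 0.77 [639.  16.  21.] [353. 194.]
side bin_trail 0.68 [487.  -2.   0.] [317. 215.]
```

{"name": "arm_command", "arguments": {
  "plan": [
    [[0.0013,0.0007,0,0,0,-0.5,0],[0,0,0,0,0,0,0],[0,0,0,0,0,0,0.014],[0,0,0,0,0,0,0.02],[0,0,0,0,0,0,0.03],[0,0,0,0,0,0,0.03],[0,0,0,0,0,0,0.03],[-0.01,0,0,0,0,0,0.03],[-0.01,0,0,0,0,0,0.03],[-0.015,0,0,0,0,0,0.03],[-0.015,0,0,0,0,0,0.03],[0,0,0,0,0,0,0.03]]
  ]
}}

```text
t: 12.8
tool_pos: [0.6198, 0.0074, 0.1573]
tool_rot: [1.22, 1.141, -1.029]
contact_force: [0.5, -0.1, 0.5]
opening: 0.0301
```

Run:
```python
from h import *
state()
save("side","s3",(270,110,430,250),4)
marks("side",["bin_tab","bin_lead","bin_trail"],1)
```

```text
t 12.8 tcp [0.6198 0.0074 0.1573] F [ 0.5 -0.1  0.5] op 0.0301
[[0.153, 0.984, 0.087], [0.015, 0.086, -0.996], [-0.988, 0.153, -0.002]]
side bin_tab 0.79 [620.   5. 126.] [352. 175.]
side bin_lead 0.66 [639.  16.  20.] [354. 194.]
side bin_trail 0.71 [489.  -2.   3.] [317. 215.]
```

View pics/s3.png

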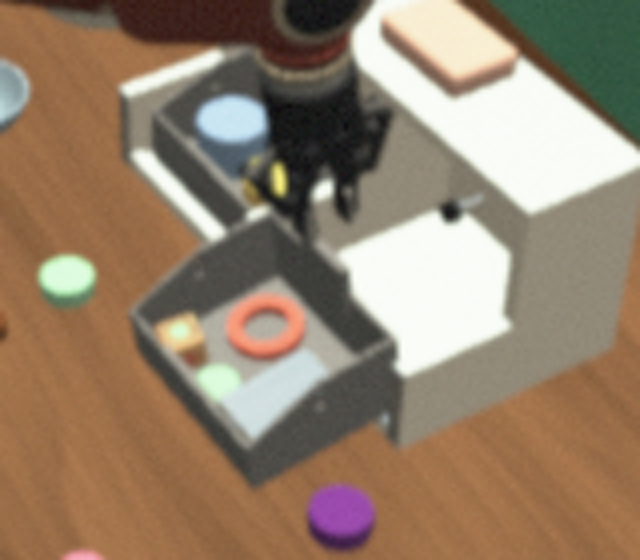

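The bin's far edge lies on the lip inside the mouth, and its near edge (crop (255,480)) stands on the worktop. I go round to the near side, keeping the tool's tilt so the tips meet the wall, and turn the jaws across the bin.

{"name": "arm_command", "arguments": {
  "plan": [
    [[-0.015,0.0023,0,0,0,0,0.06],[-0.015,0.0023,0,0,0,0,0.06],[-0.015,0.0023,0,0,0,0,0.06],[-0.0054,-0.0345,0,0,0,0,0.06],[-0.0054,-0.0345,0,0,0,0,0.06],[-0.0054,-0.0345,0,0,0,0,0.06],[-0.0054,-0.0345,0,0,0,0,0.06],[-0.0054,-0.0345,0,0,0,0,0.06]]
  ]
}}

```text
t: 13.67
tool_pos: [0.4374, -0.0073, 0.1896]
tool_rot: [1.21, 1.168, -1.046]
contact_force: [-1.1, -1.3, 1.9]
opening: 0.0602
```

{"name": "arm_command", "arguments": {
  "plan": [
    [[0,0,0,-7,0,0,0.06],[0,0,0,-7,0,0,0.06],[0,0,0,-7,0,0,0.06],[0,0,0,-7,0,0,0.06],[0,0,0,-7,0,0,0.06],[0,0,0,-7,0,0,0.06],[0,0,0,-7,0,0,0.06],[0,0,0,-7,0,0,0.06],[0,0,0,-7,0,0,0.06],[0,0,0,-7,0,0,0.06],[0,0,0,-7,0,0,0.06],[0,0,0,-7,0,0,0.06],[0,0,0,-6,0,0,0.06],[0,0,0,0,0,0,0.06]]
  ]
}}

```text
t: 14.83
tool_pos: [0.4214, -0.0053, 0.17]
tool_rot: [-0.089, 1.47, 0.117]
contact_force: [0.2, 0.3, 0.5]
opening: 0.0601
```

Run:
```python
from h import *
state(); print(np.round(ctrl.get_obs()["q"],2))
get_image("top");get_image("side")
for c in("top","side"):marks(c,["bin_tab","bin_lead","bin_trail"],1)
```

```text
t 14.83 tcp [ 0.4214 -0.0053  0.17  ] F [0.2 0.3 0.5] op 0.0601
[[0.097, -0.133, 0.986], [0.025, 0.991, 0.131], [-0.995, 0.012, 0.099]]
[-0.22 -0.51  2.19  0.05  1.37 -1.93]
top bin_tab 0.95 [626.   7. 120.] [314. 145.]
top bin_lead 0.93 [642.  12.  23.] [313. 146.]
top bin_trail 0.55 [498.  -6.   2.] [319. 198.]
side bin_tab 0.95 [623.  11. 126.] [352. 173.]
side bin_lead 0.82 [637.  15.  20.] [353. 194.]
side bin_trail 0.56 [490.   1.   1.] [317. 214.]
```

{"name": "arm_command", "arguments": {
  "plan": [
    [[0,0,0,2.5,-4.5,-1,0.06],[0,0,0,0,0,0,0.06],[0.0125,-0.001,0,0,0,0,0.06],[0.0125,-0.001,0,0,0,0,0.06],[0.0125,-0.001,0,0,0,0,0.06],[0.0125,-0.001,0,0,0,0,0.06],[0.0125,0,0,0,0,0,0.06],[0.0125,0,0,0,0,0,0.06],[0.0125,0,0,0,0,0,0.06],[0.0125,0,0,0,0,0,0.06],[0.0125,0,0,0,0,0,0.06],[0.009,0,0,0,0,0,0.06],[0,0,0,0,0,0,0.06]]
  ]
}}

```text
t: 16.32
tool_pos: [0.4492, -0.009, 0.0515]
tool_rot: [-0.063, 1.392, 0.073]
contact_force: [0.7, 0.1, 0.2]
opening: 0.0601
```

Run:
```python
from h import *
state()
```

```text
t 16.32 tcp [ 0.4492 -0.009   0.0515] F [0.7 0.1 0.2] op 0.0601
[[0.177, -0.089, 0.98], [0.014, 0.996, 0.087], [-0.984, -0.002, 0.177]]
```

{"name": "arm_command", "arguments": {
  "plan": [
    [[0.01,0.002,0,0,0,0,0.06],[0.01,0,0,0,0,0,0.06],[0.008,0,0,0,0,0,0.06],[0.0005,0,0.003,0,0,0,0.06],[0.0005,0,0.003,0,0,0,0.06],[0.0005,0,0.003,0,0,0,0.06],[0.0005,0,0.003,0,0,0,0.06],[0.0004,0,0.002,0,0,0,0.06],[0.0004,0,0.002,0,0,0,0.06],[0.0004,0,0.002,0,0,0,0.06]]
  ]
}}

```text
t: 17.15
tool_pos: [0.4776, -0.0057, 0.0265]
tool_rot: [-0.065, 1.388, 0.072]
contact_force: [0.3, 0.7, 0.3]
opening: 0.0602
```

{"name": "arm_command", "arguments": {
  "plan": [
    [[0.0004,0,0.002,0,0,0,0.06],[0.0004,0,0.002,0,0,0,0.06],[0.0004,0,0.002,0,0,0,0.06],[0.0004,0,0.002,0,0,0,0.06],[0.0003,0,0.002,0,0,0,0.06],[0.0003,0,0.002,0,0,0,0.06],[0.0003,0,0.002,0,0,0,0.06],[0.0003,0,0.002,0,0,0,0.06]]
  ]
}}

```text
t: 17.82
tool_pos: [0.4907, -0.0039, 0.0244]
tool_rot: [-0.066, 1.4, 0.074]
contact_force: [-5.2, -0.0, 2.6]
opening: 0.06
```

Run:
```python
from h import *
state();get_image("side")
marks("side",["bin_tab","bin_lead","bin_trail"],1)
```

```text
t 17.82 tcp [ 0.4907 -0.0039  0.0244] F [-5.2 -0.   2.6] op 0.06
[[0.168, -0.091, 0.982], [0.013, 0.996, 0.09], [-0.986, -0.002, 0.169]]
side bin_tab 0.9 [636.  11. 125.] [355. 172.]
side bin_lead 0.79 [655.  16.  23.] [358. 192.]
side bin_trail 0.9 [502.   1.  -5.] [320. 214.]
```

{"name": "arm_command", "arguments": {
  "plan": [
    [[-0.0002,0,0.0025,0,0,0,0.06],[-0.0002,0,0.0025,0,0,0,0.06],[-0.0002,0,0.0025,0,0,0,0.06],[-0.0002,0,0.0025,0,0,0,0.06],[-0.0002,0,0.0025,0,0,0,0.06],[-0.0002,0,0.0025,0,0,0,0.06],[-0.0002,0,0.0025,0,0,0,0.06],[-0.0002,0,0.0025,0,0,0,0.06],[-0.0002,0,0.0025,0,0,0,0.06],[-0.0002,0,0.0025,0,0,0,0.06]]
  ]
}}

```text
t: 18.85
tool_pos: [0.5151, -0.0012, 0.0291]
tool_rot: [-0.065, 1.404, 0.074]
contact_force: [-4.9, -0.0, -0.8]
opening: 0.0594
```

Run:
```python
from h import *
state();get_image("side")
marks("side",["bin_tab","bin_lead","bin_trail"],1)
```

```text
t 18.85 tcp [ 0.5151 -0.0012  0.0291] F [-4.9 -0.  -0.8] op 0.0594
[[0.164, -0.091, 0.982], [0.014, 0.996, 0.09], [-0.986, -0.001, 0.165]]
side bin_tab 0.71 [563.   8.  14.] [335. 203.]
side bin_lead 0.78 [677.  20.  28.] [362. 188.]
side bin_trail 0.91 [526.   4.   5.] [326. 209.]
```

{"name": "arm_command", "arguments": {
  "plan": [
    [[-0.0001,0,0.0025,0,0,0,0.06],[-0.0001,0,0.0025,0,0,0,0.06],[-0.0001,0,0.0025,0,0,0,0.06],[-0.0001,0,0.0025,0,0,0,0.06],[-0.0001,0,0.0025,0,0,0,0.06],[-0.0001,0,0.0025,0,0,0,0.06],[-0.0001,0,0.0025,0,0,0,0.06],[-0.0001,0,0.0025,0,0,0,0.06]]
  ]
}}

```text
t: 19.72
tool_pos: [0.5349, 0.0007, 0.0334]
tool_rot: [-0.065, 1.407, 0.075]
contact_force: [-5.1, -0.3, 2.5]
opening: 0.0599
```

Run:
```python
from h import *
state();save("side","s4",(270,110,430,250),4)
marks("side",["bin_tab","bin_lead","bin_trail"],1)
```

```text
t 19.72 tcp [0.5349 0.0007 0.0334] F [-5.1 -0.3  2.5] op 0.0599
[[0.161, -0.091, 0.983], [0.014, 0.996, 0.09], [-0.987, -0.001, 0.162]]
side bin_tab 0.72 [680.  12. 132.] [366. 167.]
side bin_lead 0.59 [697.  22.  30.] [367. 186.]
side bin_trail 0.67 [546.   6.   8.] [331. 207.]
```

View pics/s4.png

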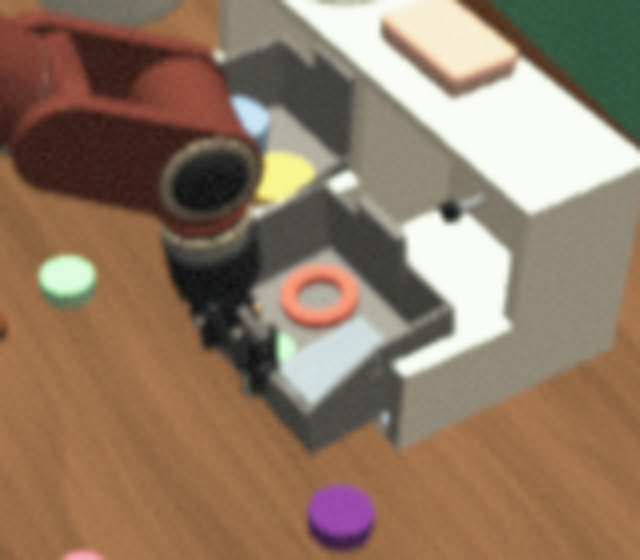

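{"name": "arm_command", "arguments": {
  "plan": [
    [[-0.0003,0,0.0025,0,0,0,0.06],[-0.0003,0,0.0025,0,0,0,0.06],[-0.0003,0,0.0025,0,0,0,0.06],[-0.0003,0,0.0025,0,0,0,0.06],[-0.0003,0,0.0025,0,0,0,0.06],[-0.0003,0,0.0025,0,0,0,0.06]]
  ]
}}

```text
t: 20.42
tool_pos: [0.5496, 0.0019, 0.0385]
tool_rot: [-0.065, 1.407, 0.074]
contact_force: [1.3, -0.3, 0.6]
opening: 0.0597
```

Run:
```python
from h import *
state();get_image("side")
marks("side",["bin_tab","bin_lead","bin_trail"],1)
```

```text
t 20.42 tcp [0.5496 0.0019 0.0385] F [ 1.3 -0.3  0.6] op 0.0597
[[0.161, -0.091, 0.983], [0.013, 0.996, 0.09], [-0.987, -0.001, 0.162]]
side bin_tab 0.66 [709.  16. 115.] [373. 167.]
side bin_lead 0.7 [706.  20.  11.] [369. 189.]
side bin_trail 0.81 [555.   5.  24.] [334. 203.]
```

{"name": "arm_command", "arguments": {
  "plan": [
    [[0.0003,0,0.0025,0,0,0,0.06],[0.0003,0,0.0025,0,0,0,0.06],[0.0003,0,0.0025,0,0,0,0.06],[0.0003,0,0.0025,0,0,0,0.06],[0.0003,0,0.0025,0,0,0,0.06],[0.0003,0,0.0025,0,0,0,0.06],[0.0003,0,0.0025,0,0,0,0.06],[0.0003,0,0.0025,0,0,0,0.06],[0.0003,0,0.0025,0,0,0,0.06],[0.0003,0,0.0025,0,0,0,0.06],[0.0003,0,0.0025,0,0,0,0.06],[0.0003,0,0.0025,0,0,0,0.06]]
  ]
}}

```text
t: 21.62
tool_pos: [0.5784, 0.0053, 0.0359]
tool_rot: [-0.064, 1.417, 0.075]
contact_force: [-2.5, -1.2, -2.7]
opening: 0.0599
```

Run:
```python
from h import *
state();get_image("side");get_image("top")
for c in("top","side"):marks(c,["bin_tab","bin_lead","bin_trail"],1)
```

```text
t 21.62 tcp [0.5784 0.0053 0.0359] F [-2.5 -1.2 -2.7] op 0.0599
[[0.152, -0.091, 0.984], [0.014, 0.996, 0.09], [-0.988, 0.0, 0.152]]
top bin_tab 0.73 [740.  21. 112.] [309. 102.]
top bin_lead 0.92 [737.  20.  14.] [309. 113.]
side bin_tab 0.69 [739.  20. 115.] [380. 164.]
side bin_lead 0.9 [735.  24.   9.] [376. 186.]
side bin_trail 0.82 [583.   9.  21.] [340. 200.]
```

{"name": "arm_command", "arguments": {
  "plan": [
    [[0.0002,0,0.0025,0,0,0,0.06],[0.0002,0,0.0025,0,0,0,0.06],[0.0002,0,0.0025,0,0,0,0.06],[0.0002,0,0.0025,0,0,0,0.06],[0.0002,0,0.0025,0,0,0,0.06],[0.0002,0,0.0025,0,0,0,0.06],[0.0002,0,0.0025,0,0,0,0.06],[0.0002,0,0.0025,0,0,0,0.06],[0.0002,0,0.0025,0,0,0,0.06],[0.0002,0,0.0025,0,0,0,0.06],[0.0002,0,0.0025,0,0,0,0.06],[0.0002,0,0.0025,0,0,0,0.06]]
  ]
}}

```text
t: 23.02
tool_pos: [0.608, 0.0084, 0.036]
tool_rot: [-0.064, 1.424, 0.076]
contact_force: [-1.9, 0.5, -1.1]
opening: 0.0602
```

Run:
```python
from h import *
state();save("side","s5",(270,110,430,250),4);get_image("top")
for c in("top","side"):marks(c,["bin_tab","bin_lead","bin_trail"],1)
```

```text
t 23.02 tcp [0.608  0.0084 0.036 ] F [-1.9  0.5 -1.1] op 0.0602
[[0.145, -0.091, 0.985], [0.014, 0.996, 0.09], [-0.989, 0.001, 0.146]]
top bin_tab 0.94 [770.  25. 116.] [307.  90.]
top bin_lead 0.69 [769.  25.  12.] [308. 103.]
side bin_tab 0.74 [765.  24. 116.] [386. 161.]
side bin_lead 0.58 [766.  29.  12.] [383. 182.]
side bin_trail 0.82 [614.  12.  16.] [348. 198.]
```

View pics/s5.png

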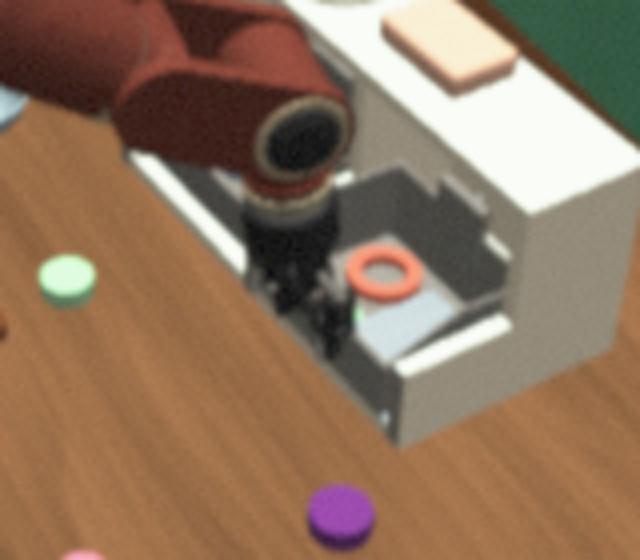

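{"name": "arm_command", "arguments": {
  "plan": [
    [[0.0001,0,0.0016,0,0,0,0.06],[0.0001,0,0.0016,0,0,0,0.06],[0.0001,0,0.0016,0,0,0,0.06],[0.0001,0,0.0016,0,0,0,0.06],[0.0001,0,0.0016,0,0,0,0.06],[0.0001,0,0.0016,0,0,0,0.06],[0.0001,0,0.0016,0,0,0,0.06],[0.0001,0,0.0016,0,0,0,0.06],[0.0001,0,0.0016,0,0,0,0.06]]
  ]
}}

```text
t: 24.17
tool_pos: [0.621, 0.0097, 0.0363]
tool_rot: [-0.064, 1.429, 0.076]
contact_force: [-4.3, -0.6, -0.5]
opening: 0.0598
```

Run:
```python
from h import *
state();get_image("side");get_image("top")
for c in("top","side"):marks(c,["bin_tab","bin_lead","bin_trail"],1)
```

```text
t 24.17 tcp [0.621  0.0097 0.0363] F [-4.3 -0.6 -0.5] op 0.0598
[[0.139, -0.091, 0.986], [0.014, 0.996, 0.09], [-0.99, 0.002, 0.14]]
top bin_tab 0.75 [783.  25. 114.] [307.  85.]
top bin_lead 0.59 [781.  25.  13.] [307.  98.]
side bin_tab 0.76 [780.  25. 116.] [389. 160.]
side bin_trail 0.84 [626.  15.  19.] [350. 195.]
```

{"name": "arm_command", "arguments": {
  "plan": [
    [[0.0001,0,0.0012,0,0,0,0.06],[0.0001,0,0.0012,0,0,0,0.06],[0.0001,0,0.0012,0,0,0,0.06],[0.0001,0,0.0012,0,0,0,0.06]]
  ]
}}

```text
t: 24.9
tool_pos: [0.6249, 0.01, 0.0367]
tool_rot: [-0.064, 1.432, 0.076]
contact_force: [-3.5, -0.1, 0.2]
opening: 0.0603
```

Run:
```python
from h import *
state();get_image("side")
marks("side",["bin_tab","bin_lead","bin_trail"],1)
```

```text
t 24.9 tcp [0.6249 0.01   0.0367] F [-3.5 -0.1  0.2] op 0.0603
[[0.137, -0.091, 0.986], [0.014, 0.996, 0.09], [-0.99, 0.001, 0.138]]
side bin_tab 0.92 [780.  24. 116.] [389. 160.]
side bin_lead 0.72 [783.  29.  12.] [387. 181.]
side bin_trail 0.7 [630.  16.  12.] [351. 196.]
```

{"name": "arm_command", "arguments": {
  "plan": [
    [[0.0001,0,0.0012,0,0,0,0.06],[0.0001,0,0.0012,0,0,0,0.06],[0.0001,0,0.0012,0,0,0,0.06],[0.0001,0,0.0012,0,0,0,0.06]]
  ]
}}

```text
t: 25.43
tool_pos: [0.6296, 0.0105, 0.0367]
tool_rot: [-0.064, 1.432, 0.076]
contact_force: [-2.8, -0.5, 0.1]
opening: 0.0596
```

{"name": "arm_command", "arguments": {
  "plan": [
    [[0.0001,0,0.0012,0,0,0,0.06],[0.0001,0,0.0012,0,0,0,0.06],[0.0001,0,0.0012,0,0,0,0.06]]
  ]
}}

```text
t: 25.68
tool_pos: [0.6323, 0.0107, 0.0366]
tool_rot: [-0.065, 1.436, 0.076]
contact_force: [-11.0, -1.0, 6.2]
opening: 0.0596
```

Run:
```python
from h import *
state();get_image("side");get_image("top")
for c in("top","side"):marks(c,["bin_tab","bin_lead","bin_trail"],1)
```

```text
t 25.68 tcp [0.6323 0.0107 0.0366] F [-11.   -1.    6.2] op 0.0596
[[0.132, -0.092, 0.987], [0.014, 0.996, 0.091], [-0.991, 0.001, 0.133]]
top bin_tab 0.78 [790.  23. 111.] [308.  83.]
top bin_lead 0.6 [792.  29.  11.] [306.  95.]
side bin_tab 0.75 [789.  23. 119.] [392. 159.]
side bin_lead 0.58 [790.  30.  11.] [388. 180.]
side bin_trail 0.63 [639.  18.  13.] [353. 195.]
```

{"name": "arm_command", "arguments": {
  "plan": [
    [[-0.0002,0,0.0006,0,0,0,0.06],[-0.0002,0,0.0006,0,0,0,0.06]]
  ]
}}

```text
t: 26.25
tool_pos: [0.6322, 0.0106, 0.0368]
tool_rot: [-0.065, 1.439, 0.077]
contact_force: [-4.4, -0.4, 0.7]
opening: 0.0602
```

Run:
```python
from h import *
state();print(np.round(ctrl.get_obs()["wrist_torque"],2))
```

```text
t 26.25 tcp [0.6322 0.0106 0.0368] F [-4.4 -0.4  0.7] op 0.0602
[[0.129, -0.092, 0.987], [0.013, 0.996, 0.091], [-0.992, 0.001, 0.13]]
[-0.12  0.81 -0.02]
```

{"name": "arm_command", "arguments": {
  "plan": [
    [[-0.0001,0,0.0012,0,0,0,0.06],[-0.0001,0,0.0012,0,0,0,0.06],[-0.0001,0,0.0012,0,0,0,0.06]]
  ]
}}

```text
t: 26.5
tool_pos: [0.6322, 0.0106, 0.0368]
tool_rot: [-0.066, 1.45, 0.077]
contact_force: [-8.6, -1.2, 4.9]
opening: 0.0599
```

{"name": "arm_command", "arguments": {
  "plan": [
    [[-0.0001,0,0.0014,0,0,0,0.06],[-0.0001,0,0.0014,0,0,0,0.06],[-0.0001,0,0.0014,0,0,0,0.06]]
  ]
}}

```text
t: 26.75
tool_pos: [0.6321, 0.0106, 0.0369]
tool_rot: [-0.067, 1.463, 0.077]
contact_force: [-10.3, -1.2, 4.9]
opening: 0.0597
```

{"name": "arm_command", "arguments": {
  "plan": [
    [[-0.0002,0,0.0018,0,-0.3,0,0.06],[-0.0002,0,0.0018,0,-0.3,0,0.06],[-0.0002,0,0.0018,0,-0.3,0,0.06]]
  ]
}}

```text
t: 27.0
tool_pos: [0.6323, 0.0105, 0.0369]
tool_rot: [-0.067, 1.462, 0.078]
contact_force: [-10.5, -0.9, 5.5]
opening: 0.0602
```

Run:
```python
from h import *
state();get_image("side");state();get_image("top");state()
for c in("top","side"):marks(c,["bin_tab","bin_lead","bin_trail"],1)
state()
```

```text
t 27.0 tcp [0.6323 0.0105 0.0369] F [-10.5  -0.9   5.5] op 0.0602
[[0.107, -0.094, 0.99], [0.012, 0.996, 0.093], [-0.994, 0.002, 0.107]]
t 27.05 tcp [0.6323 0.0105 0.0369] F [-10.   -1.3   5.3] op 0.0602
[[0.107, -0.094, 0.99], [0.012, 0.996, 0.093], [-0.994, 0.002, 0.107]]
t 27.1 tcp [0.6323 0.0105 0.0369] F [-10.7  -0.7   5.2] op 0.0599
[[0.107, -0.094, 0.99], [0.012, 0.996, 0.093], [-0.994, 0.002, 0.107]]
top bin_tab 0.84 [792.  29. 113.] [305.  82.]
top bin_lead 0.93 [796.  27.  12.] [307.  93.]
top bin_trail 0.41 [739.  57.  14.] [296. 113.]
side bin_tab 0.83 [787.  26. 117.] [391. 159.]
side bin_lead 0.59 [792.  28.   9.] [389. 181.]
side bin_trail 0.71 [641.  16.  12.] [354. 195.]
t 27.4 tcp [0.6323 0.0105 0.0369] F [-11.6  -2.    5.4] op 0.0601
[[0.107, -0.094, 0.99], [0.012, 0.996, 0.093], [-0.994, 0.002, 0.107]]
```

{"name": "arm_command", "arguments": {
  "plan": [
    [[-0.0007,0,0.0018,0,-0.4,0,0.06],[-0.0007,0,0.0018,0,-0.4,0,0.06],[-0.0007,0,0.0018,0,-0.4,0,0.06]]
  ]
}}

```text
t: 27.65
tool_pos: [0.6324, 0.0105, 0.0369]
tool_rot: [-0.066, 1.454, 0.079]
contact_force: [-8.6, -1.7, 1.2]
opening: 0.0599
```

{"name": "arm_command", "arguments": {
  "plan": [
    [[-0.0006,0,0.002,0,-0.4,0,0.06],[-0.0006,0,0.002,0,-0.4,0,0.06],[-0.0006,0,0.002,0,-0.4,0,0.06]]
  ]
}}

```text
t: 27.9
tool_pos: [0.6325, 0.0105, 0.0368]
tool_rot: [-0.066, 1.449, 0.08]
contact_force: [-10.4, -1.0, 2.7]
opening: 0.06
```

Run:
```python
from h import *
state();save("top","t6",(255,70,385,190),5);save("side","s6",(300,100,430,220),5);state()
a,b=cv2.imread("pics/t6.png"),cv2.imread("pics/s6.png")
cv2.imwrite("pics/c6.png",cv2.resize(np.hstack([a,b]),(800,369),interpolation=cv2.INTER_AREA))
```

```text
t 27.9 tcp [0.6325 0.0105 0.0368] F [-10.4  -1.    2.7] op 0.06
[[0.12, -0.094, 0.988], [0.014, 0.996, 0.093], [-0.993, 0.003, 0.121]]
t 28.0 tcp [0.6325 0.0105 0.0368] F [-10.1  -1.9   3.2] op 0.0601
[[0.12, -0.094, 0.988], [0.014, 0.996, 0.093], [-0.993, 0.003, 0.121]]
```

View pics/c6.png

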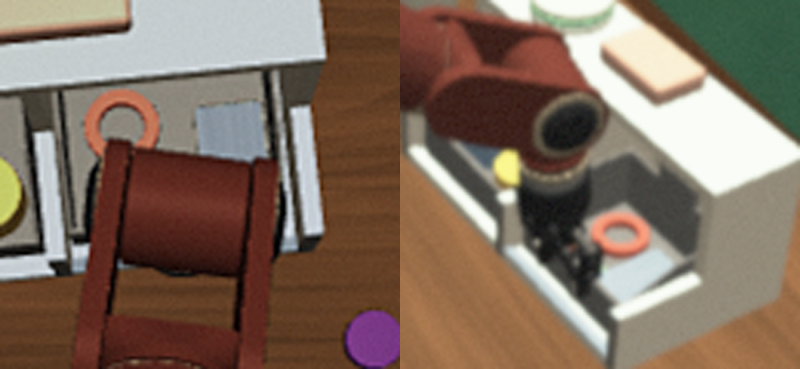

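The bin is behind the lip, which shows free in front of it, and it is square in the bay. I give one slightly firmer press, still well below ramming, and hold it.

{"name": "arm_command", "arguments": {
  "plan": [
    [[-0.0006,0,0.0024,0,-0.4,0,0.06],[-0.0006,0,0.0024,0,-0.4,0,0.06],[-0.0006,0,0.0024,0,-0.4,0,0.06],[-0.0006,0,0.0024,0,-0.4,0,0.06]]
  ]
}}

```text
t: 28.33
tool_pos: [0.6327, 0.0104, 0.0368]
tool_rot: [-0.066, 1.445, 0.081]
contact_force: [-11.3, -1.5, 4.3]
opening: 0.0602
```

{"name": "arm_command", "arguments": {
  "plan": [
    [[-0.0006,0,0.0028,0,-0.4,0,0.06],[-0.0006,0,0.0028,0,-0.4,0,0.06],[-0.0006,0,0.0028,0,-0.4,0,0.06],[-0.0006,0,0.0028,0,-0.4,0,0.06]]
  ]
}}

```text
t: 28.67
tool_pos: [0.633, 0.0103, 0.0367]
tool_rot: [-0.067, 1.446, 0.082]
contact_force: [-12.7, -2.5, 5.3]
opening: 0.0598
```

{"name": "arm_command", "arguments": {
  "plan": [
    [[-0.0006,0,0.0028,0,-0.4,0,0.06],[-0.0006,0,0.0028,0,-0.4,0,0.06],[-0.0006,0,0.0028,0,-0.4,0,0.06],[-0.0002,0,-0.002,0,0,0,0.06],[-0.001,0,-0.004,0,0,0,0.06],[-0.002,0,-0.008,0,0,0,0.06],[-0.003,0,-0.015,0,0,0,0.06],[-0.003,0,-0.02,0,0,0,0.06],[-0.004,0,-0.02,0,0,0,0.06],[-0.02,0,-0.02,0,0,0,0.06],[-0.03,0,0,0,0,0,0.06],[-0.03,0,0,0,0,0,0.06],[-0.03,0,-0.01,0,0,0,0.06],[-0.03,0,-0.02,0,0,0,0.06],[-0.01,0,-0.02,0,0,0,0.06],[0,0,0,0,0,0,0.06]]
  ]
}}

```text
t: 30.0
tool_pos: [0.4722, -0.006, 0.1914]
tool_rot: [-0.069, 1.42, 0.081]
contact_force: [0.1, 0.1, -0.6]
opening: 0.06
```

Run:
```python
from fit import *
state();im=get_image("top");ms=get_image("side")
for c in("top","side"):marks(c,["bin_tab","bin_lead","bin_trail","bin","teether","rattle","cap","tin"],2)
S=[.620,.006,.088]; M=R.from_euler("z",.088).as_matrix()
c0=np.array([.62,.006])+(M@[.098,.003,0])[:2]
B=[(x,(0,255,0)) for x in place(BIN,[*c0,.088,.012])]+[(x,(0,0,255)) for x in place(LIP,S)]
c1=draw(im,"top",B,255,70,385,190,3.07,None);c2=draw(ms,"side",B,300,100,430,220,3.07,None)
cv2.imwrite("pics/c7.png",np.hstack([c1,c2]))
```

```text
t 30.0 tcp [ 0.4722 -0.006   0.1914] F [ 0.1  0.1 -0.6] op 0.06
[[0.149, -0.097, 0.984], [0.015, 0.995, 0.096], [-0.989, 0.001, 0.149]]
top bin_tab 0.72 [792.  24. 113.] [307.  82.]
top bin_lead 0.86 [793.  26.  11.] [307.  94.]
top bin_trail 0.79 [643.  11.  13.] [313. 147.]
top bin 0.83 [719.  18.  14.] [310. 120.]
top teether 0.58 [650.   9.  13.] [313. 144.]
top rattle 0.48 [672.  78.  14.] [289. 136.]
top rattle 0.46 [720.  15.  13.] [311. 120.]
top cap 0.7 [477. 456.   1.] [153. 208.]
top cap 0.69 [ 549. -162.   -1.] [374. 180.]
top tin 0.92 [711. -34.   7.] [328. 123.]
top tin 0.35 [320. 393.  -1.] [176. 264.]
side bin_tab 0.65 [787.  24. 115.] [391. 159.]
side bin_tab 0.41 [712.  20.  12.] [371. 189.]
side bin_lead 0.75 [789.  31.  12.] [388. 180.]
side bin_trail 0.66 [641.  10.  11.] [355. 197.]
side bin 0.96 [712.  19.  15.] [371. 188.]
side rattle 0.5 [663.  76.  16.] [351. 182.]
side rattle 0.37 [712.  20.  15.] [371. 188.]
side cap 0.66 [375. 174.  -1.] [267. 193.]
side cap 0.57 [ 543. -161.    3.] [354. 241.]
side tin 0.53 [706. -33.  18.] [377. 197.]
```

View pics/c7.png

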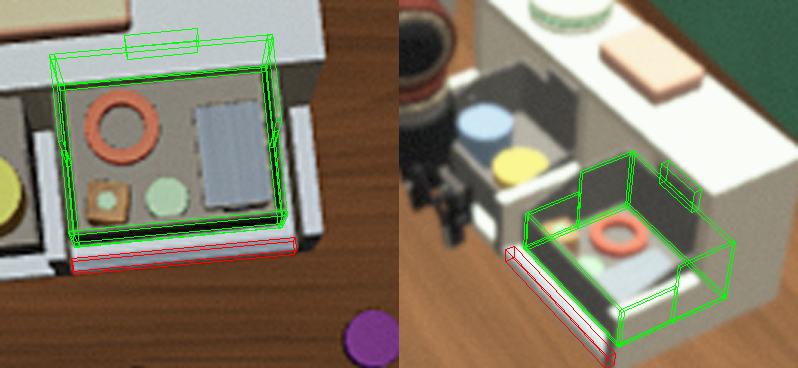

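The bin lies level and square behind the lip, and the overlay matches in both views. The ring, block, cap and tin are all inside, and the arm is clear.

```bash
python3 -c "
from station import *
print(finish_job())"
```

```text
the job is handed in; nothing more can be done
None
```

The bin is in the empty bay, behind the lip and against the stops, and I handed the job in at about 30 s. I pinched the tab and lifted the far end about 12°. I then carried it on to the lip and let go, and pushed the near wall with the open fingers.

**Over the lip:** Measured wrist force was about 5 N or less on the way. The bin tipped over the lip by itself and dropped level behind it.

**At the stops:** The push stalled with the far edge at about x = 173 mm in the shelf frame. I held 9 to 13 N there for about 2 s, against 3 to 5 N of sliding before. I judge that to be at least 3 N on the stops, but their force could not be measured directly. Some of the load was friction, because the fingers pressed down with up to 5 N.

**Last checks:**
- **Position:** the near edge was at about x = 22 mm and both bottom edges were at z of about 12 mm. The model overlay was square to the shelf in both views.
- **Contents:** all four things showed in the bin.
- **Arm:** it was clear of everything, with zero force.

**Disagreements:** In the last search the networks put the teether (top view) at the wrong spot and did not report the cap in the bin. The picture shows both plainly inside it. I did not measure the bottle, bowl, beaker and jar again at the end, but the arm never went close to them.

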